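# Load a label blank and start the engraver

### The job

Engrave a pantry label: take the wooden blank with the two cut-off corners from the peg board strip and set it down flat, without dropping it, fully home in the engraver's matching nest (the pegs and the engraver's cheeks will make you put it down on the way and take it the other way across). With it seated, press right down and release, one at a time, the small round key, then the square key, then the long bar key. Never press the big round key, and leave the other two blanks, the pot, the tape dispenser and the clip where they are.

Things in the scene. Friction and masses are not known exactly. Their poses are not given: they have to be found in the camera images.
- tag: loose beech blank 64 x 40 x 12 mm, about 35 g, lying flat in one bay of the peg strip, long along the strip's x. One short end (the nose) has both corners cut at 45 degrees (10 mm cuts, nose face 20 mm wide); the other is square. A small dark dot on top, 9 mm from the nose. Origin: centre of the underside; x along its length to the nose, y across, z up.
- tag_nose (a point): middle of the tag-shaped blank's nose face at its underside, 32 mm from tag along its +x
- oblong: the plain oblong blank, same wood, same 64 x 40 x 12 mm, but all four corners square; it cannot go into the nest. Stays in its bay. Origin: centre of the underside, x along its length.
- disc: the round blank, same wood, 40 mm across, 12 mm thick. Stays in its bay. Origin: centre of the underside.
- peg_strip: white strip fixed on the counter, 62 (its x) x 190 (y) x 8 mm; bays at y = -56, 0, 56 mm hold the blanks flat (undersides 8, tops 20 mm above the counter). Rows of four 9 mm pegs between them, tops 36 mm above the counter, at y = +-28, +-84 and x = +-9, +-27 mm, bar fingers from the long sides; the short ends overhang by 1 mm and are free. Origin: centre of the underside.
- engraver: white fixed body 210 (its x) x 200 (y) mm, deck 45 mm above the counter, key row along y at x = -74 mm. Two cheeks (inner faces y = +-37 mm, 10 mm thick, x = -27 to 97 mm, 36 mm above the deck) bar fingers from the nest's short ends; parked carriage at x = 74 to 98 mm, 38 mm above the deck. Origin: centre of the underside.
- nest (a point): centre of the nest's floor, 40 mm above the counter; axes are the engraver's. The nest is a 5 mm deep cavity in the deck with the tag-shaped blank's outline and 1.5 mm of play all round: 67 mm along the engraver's y, 43 mm along x. A seated blank stands 7 mm above the deck; its long sides there are free for fingers (35 mm to the nearest key).
- nest_nose (a point): middle of the nose end of the nest's outline, on the floor, 33.5 mm from nest along the engraver's +y: the blank's cut-off corners must be at this end
- key_small (a joint): small round key, 16 mm across; spring key; 0 = up, 0.005 m = fully down; it takes about 1.4 N to start it and 5 N to bottom it, counts as pressed from 0.0035 m, and comes up by itself
- key_small_top (a point): centre of the small round key's top, 10 mm above the deck (55 mm above the counter) when up
- key_square (a joint): square key, 22 x 22 mm; spring key; 0 = up, 0.005 m = fully down; it takes about 1.4 N to start it and 5 N to bottom it, counts as pressed from 0.0035 m, and comes up by itself
- key_square_top (a point): centre of the square key's top, 55 mm above the counter when up
- key_bar (a joint): long bar key, 34 mm (engraver's y) by 12 mm; spring key; 0 = up, 0.005 m = fully down; it takes about 1.4 N to start it and 5 N to bottom it, counts as pressed from 0.0035 m, and comes up by itself
- key_bar_top (a point): centre of the long bar key's top, 55 mm above the counter when up
- key_big (a joint): big round key, 28 mm across, the cancel key: not to be pressed; spring key; 0 = up, 0.005 m = fully down; it takes about 1.4 N to start it and 5 N to bottom it, counts as pressed from 0.0035 m, and comes up by itself
- key_big_top (a point): centre of the big round key's top, 55 mm above the counter when up. The four keys stand 46 mm apart in a row, in an order that varies.
- mat: cork mat, 110 x 110 x 3 mm, lying fixed on the counter between strip and engraver with nothing on it: a free place to set a blank down. Origin: centre of its underside.
- pot: frosted glass pot with a closed hinged lid, 63 mm across, 58 mm tall, standing loose in line with the mat. Origin: centre of the underside.
- tape: translucent tape dispenser, 66 mm (its x) by 32 mm, 57 mm tall, loose, in line with the mat. Origin: centre of the underside.
- clip: lime plastic clip, 44 mm (its x) by 18 mm, 17 mm tall, lying loose on the engraver's deck beyond the cheek on its -y side. Origin: centre of the underside.
Things that resemble listed ones, but are neither listed nor needed, are in the scene too. What is shaped like the tag but blue or green is not meant.

How it is judged:
On the way, in this order (a step that is already met when the one before it is completed fails the run):
1. the tag-shaped blank lies flat in the nest, let go, with no key pressed (horizontal distance between tag and nest below 0.004 m and horizontal distance between tag_nose and nest_nose below 0.006 m and z of tag in the frame of nest below 0.0025 m and angle between tag's own z axis and vertical below 0.06 rad and value of joint each of key_small, key_square, key_bar, key_big below 0.0015 m and contact force between the fingers and tag below 0.05 N), for 0.2 s.
2. the small round key is pressed (3.5 mm or more) with the other keys up and the blank seated (value of joint key_small above 0.0035 m and value of joint each of key_square, key_bar, key_big below 0.002 m and horizontal distance between tag and nest below 0.004 m and horizontal distance between tag_nose and nest_nose below 0.006 m and z of tag in the frame of nest below 0.0025 m and angle between tag's own z axis and vertical below 0.06 rad), for 0.04 s.
3. the small round key has come up again (value of joint key_small below 0.0015 m), for 0.04 s.
4. the square key is pressed (3.5 mm or more) with the other keys up and the blank seated (value of joint key_square above 0.0035 m and value of joint each of key_small, key_bar, key_big below 0.002 m and horizontal distance between tag and nest below 0.004 m and horizontal distance between tag_nose and nest_nose below 0.006 m and z of tag in the frame of nest below 0.0025 m and angle between tag's own z axis and vertical below 0.06 rad), for 0.04 s.
5. the square key has come up again (value of joint key_square below 0.0015 m), for 0.04 s.
6. the long bar key is pressed (3.5 mm or more) with the other keys up and the blank seated (value of joint key_bar above 0.0035 m and value of joint each of key_small, key_square, key_big below 0.002 m and horizontal distance between tag and nest below 0.004 m and horizontal distance between tag_nose and nest_nose below 0.006 m and z of tag in the frame of nest below 0.0025 m and angle between tag's own z axis and vertical below 0.06 rad), for 0.04 s.
At the end, for the whole second after the job is handed in: The tag-shaped blank rests level in the nest (centre within 4 mm, nose within 6 mm, underside under 2.5 mm above its floor); all keys are up (under 1.5 mm); the other blanks are within 15 mm and pot, tape dispenser and clip within 20 mm of where they began (horizontal distance between tag and nest below 0.004 m and horizontal distance between tag_nose and nest_nose below 0.006 m and z of tag in the frame of nest below 0.0025 m and angle between tag's own z axis and vertical below 0.06 rad and linear speed of tag below 0.02 m/s and value of joint each of key_small, key_square, key_bar, key_big below 0.0015 m and distance of each of oblong, disc from where it was at the start of the episode below 0.015 m and distance of each of pot, tape, clip from where it was at the start of the episode below 0.02 m); the robot touches nothing.
It fails at once if the big round key is pressed (value of joint key_big above 0.002 m).
It fails at once if a key is pressed while the tag-shaped blank is not in the nest (value of joint any of key_small, key_square, key_bar, key_big above 0.002 m and horizontal distance between tag and nest above 0.012 m).
It fails at once if two keys are pressed at the same time (value of joint each of key_small, key_square above 0.002 m or value of joint each of key_small, key_bar above 0.002 m or value of joint each of key_small, key_big above 0.002 m or value of joint each of key_square, key_bar above 0.002 m or value of joint each of key_square, key_big above 0.002 m or value of joint each of key_bar, key_big above 0.002 m).
It fails at once if the tag-shaped blank is dropped from a height of more than about 13 mm, or thrown (contact force between the fingers and tag below 0.02 N and linear speed of tag above 0.5 m/s).
It fails at once if another blank is moved by more than 15 mm, or a bystander by more than 20 mm or knocked over (distance of any of oblong, disc from where it was at the start of the episode above 0.015 m or distance of any of pot, tape, clip from where it was at the start of the episode above 0.02 m or angle between any of pot, tape, clip's own z axis and vertical above 0.35 rad).
It also fails if it takes over 67 s, if anything falls off the work surface, if the arm or the gripper's body presses on something with over 40 N, if the wrist force passes 120 N, or if a joint passes its speed limit or range.

### The arm

A 6-joint arm with a two-finger parallel gripper is mounted at the origin on the work surface. World frame = base frame: x ahead of the robot, y to its left, z up, the work surface at z = 0. Lengths are in m, angles in rad, forces in N, time in s.
With the tool pointing down it reaches from about 0.375 to 0.9 m from the base axis. Payload 3.1 kg.
Tool frame: the origin (TCP) lies at the very end of the fingers, on their centre line; the grasp point (between the pads) lies 19 mm behind it; z points along the fingers, y is the line along which they close (so a half turn about z gives the same grasp; the last joint's range is limited). The gripper opens to 87 mm and grips with 3 to 60 N. Pads are 19 mm wide; open, the fingers measure 117 mm over their backs; the gripper's body (75 mm by 190 mm) begins 51 mm behind the grasp point.
Start: joints at [0.925, 0.527, 1.433, -0, 1.181, -0.178], TCP at [0.281, 0.558, 0.223] pointing down, gripper open.
Joint ranges: [-3.08, 3.08], [-0.75, 2.2], [0.22, 2.44], [-1.43, 4.57], [0, 2.65], [-2.85, 2.85]. Speed limits (rad/s): [2.79, 2.79, 3.14, 3.14, 3.14, 3.14].

### API

Orientations are given as a rotation vector (axis times angle).
In Python, from station import sense, read_camera, finish_job gives the robot as it stands.
- The arm moves only by the tool carry_out, never from a script. Its argument "plan" is a list that holds one entry, the list of rows, each a list of 6 numbers: the shift along the tool's x, y, z in units of 200 mm (1.0 is 200 mm), then the turn, a rotation vector about the tool's x, y, z in units of 30 degrees (1.0 is 30 degrees). In form: [[[dx, dy, dz, wx, wy, wz], ...]]. A call has 1 to 5 rows; each row is the pose to reach, as a shift and turn from the pose commanded when the call began, along the tool's axes at that moment; what a row does not reach only later rows make up. A row lasts 1/10 s, in which the tool goes at most 50 mm and 8.59 degrees, less where a joint would pass 70% of its speed; a pose out of reach is approached as far as the arm can. A call with a number of a shift or a turn outside -1 to 1 is refused whole. A call with a gripper value outside its range is refused whole. "claw" is the finger opening in mm, from 0 to 87, set as the call begins (left out, the last holds). The fingers move at their own pace and stop on an object; "newtons" is the grip in N (left out, the last holds). Time passes only in rows, so rows that repeat a pose let the fingers close. It gives the time, the measured TCP pose, the force, the opening and the grip force at its end, in the units of the state.
- sense(): the state, without advancing time (a new reading comes with each control period).
- read_camera(name): name is "scene" or "side" or "wrist"; returns a dict with "frame" (420x560x3 uint8, blue, green, red), "fx", "fy", "cx", "cy" (pixels), "extrinsics" (4x4, takes a point from camera to world coordinates). Camera axes: x right, y down, z forward; pixel columns grow to the right and rows downward; lengths in m; the calibration is good to about 2 mm. A picture is of the moment at which its call begins. There is no depth.
- finish_job(): hands the job in; it is judged then, once.
The state is a dict: "time": time; "qpos": joint angles; "dq": joint speeds; "joint_efforts": joint torques, N m; "tcp_pos": TCP position; "orientation": TCP orientation; "wrist_force": force on the tool from outside, world axes, zero at the start; "moment": the same for the moment, N m; "opening": finger opening in m; "finger_force": force on a finger pad.
Only numpy, scipy, OpenCV 4.12 (cv2) and the standard library are available. Lean on these libraries where they do the work, as an engineer would, in place of code of your own. Each camera call takes 0.05 s, during which the arm holds its last target. There are 200 camera calls.

## Working session

There is one attempt and no reset: what is moved stays moved. The work goes in short steps, Python scripts to look and compute and a tool call to move; the robot and the scene stay as the last step left them, time stands still between calls to the robot, and variables do not carry over. Pictures are saved under pics/ and viewed, at most 10 in all, crops included, and the job is handed in when it is done.

Besides the shell and the picture viewer there is one more tool, called as a command line: name --argument value ..., lists and objects as JSON in quotes. carry_out: Moves the arm, as the interface text tells. Shifts and turns lie within -1 to 1; 1 stands for 200 mm of shift or 30 degrees of turn. Its arguments: {"type":"object","properties":{"plan":{"type":"array","items":{"type":"array","items":{"type":"array","items":{"type":"number"}}}},"claw":{"type":"number"},"newtons":{"type":"number"}},"required":["plan"]}

```bash
mkdir -p pics; cat > h.py <<'E'
import numpy as np, cv2
from scipy.spatial.transform import Rotation as R
from station import sense, read_camera, finish_job
def ray(c,u,v):
    E=np.array(c["extrinsics"]); d=E[:3,:3]@np.array([(u-c["cx"])/c["fx"],(v-c["cy"])/c["fy"],1]); return E[:3,3],d/np.linalg.norm(d)
def onz(c,u,v,z):
    o,d=ray(c,u,v); return o+d*(z-o[2])/d[2]
def proj(c,p):
    E=np.linalg.inv(np.array(c["extrinsics"])); q=E[:3,:3]@np.array(p)+E[:3,3]; return np.array([c["fx"]*q[0]/q[2]+c["cx"],c["fy"]*q[1]/q[2]+c["cy"]])
def tri(a,b):
    (o1,d1),(o2,d2)=a,b; s=np.linalg.lstsq(np.c_[d1,-d2],o2-o1,rcond=None)[0]
    p,q=o1+s[0]*d1,o2+s[1]*d2; return (p+q)/2,np.linalg.norm(p-q)
def goal(p,yaw=None):
    """shift (units of 200mm) & turn (units of 30deg) to bring TCP to p pointing down with tool-y at world yaw"""
    s=sense(); r=R.from_rotvec(s["orientation"]); sh=r.inv().apply(np.array(p)-s["tcp_pos"])/0.2
    w=np.zeros(3)
    if yaw is not None:
        y=np.array([np.cos(yaw),np.sin(yaw),0]); z=np.array([0,0,-1.]); T=R.from_matrix(np.c_[np.cross(y,z),y,z])
        w=(r.inv()*T).as_rotvec()/np.radians(30)
    return sh.round(4),w.round(3)
E
python3 - <<'E'
from h import *
import pickle
s=sense(); print({k:np.round(v,4) for k,v in s.items()})
C={}
for n in ["scene","side","wrist"]:
    c=read_camera(n); C[n]=c; cv2.imwrite(f"pics/{n}0.png",c["frame"]); print(n,np.round(c["extrinsics"],3).tolist(),c["fx"])
pickle.dump(C,open("c0.pkl","wb"))
E
```

```text
{'time': np.float64(0.0), 'qpos': array([ 0.9255,  0.5284,  1.4339, -0.    ,  1.1814, -0.1785]), 'dq': array([-0.0004, -0.0005,  0.0015,  0.0014,  0.0006,  0.    ]), 'joint_efforts': array([ 4.00000e-04, -4.40042e+01, -1.76591e+01,  6.34000e-02,
        5.82000e-02, -1.00000e-04]), 'tcp_pos': array([0.2808, 0.5576, 0.2216]), 'orientation': array([-7.2640e-01, -3.0556e+00,  3.0000e-03]), 'wrist_force': array([ 0.045 ,  0.0033, -0.1445]), 'moment': array([ 0.0416,  0.0242, -0.0026]), 'finger_force': np.float64(0.0), 'opening': np.float64(0.0869)}
scene [[-0.29, 0.626, -0.724, 1.172], [0.957, 0.177, -0.231, 0.211], [-0.016, -0.76, -0.65, 0.633], [0.0, 0.0, 0.0, 1.0]] 391.07584417032086
side [[0.992, -0.072, 0.104, 0.451], [-0.126, -0.637, 0.76, -0.682], [0.011, -0.767, -0.641, 0.646], [0.0, 0.0, 0.0, 1.0]] 452.00559764638814
wrist [[0.45, 0.86, 0.242, 0.215], [0.893, -0.433, -0.123, 0.591], [-0.001, 0.271, -0.962, 0.384], [0.0, 0.0, 0.0, 1.0]] 310.12570459365946
```

View pics/scene0.png

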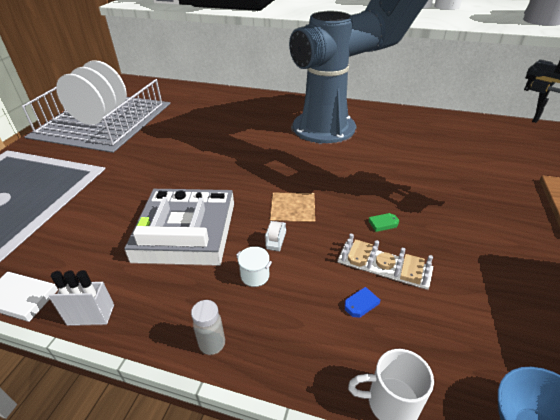

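View pics/side0.png

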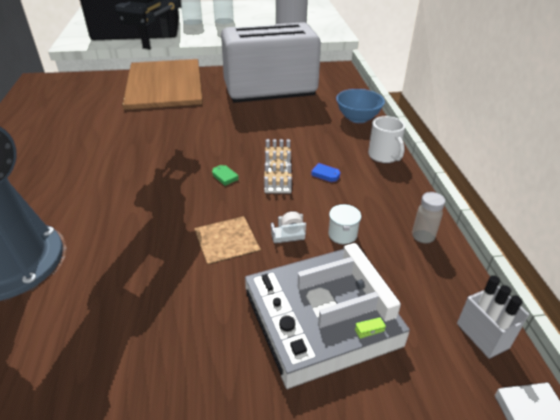

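The scene view shows the strip at (387,262) with three beech blanks, a green decoy at (383,222) and a blue one at (361,302). The engraver is at (180,225), the mat at (293,207), the dispenser at (276,235) and the pot at (254,267). In the side view the strip is at (278,167), the mat at (227,239), the engraver at (325,315), with keys from (267,283) to (298,347) and the clip at (370,327).

```bash
python3 - <<'E'
from h import *
import pickle
C=pickle.load(open("c0.pkl","rb"))
def crop(n,x,y,w,h): return cv2.resize(C[n]["frame"][y:y+h,x:x+w],(400,300),interpolation=cv2.INTER_CUBIC)
a=crop("scene",335,225,100,75);b=crop("side",228,130,100,75);c=crop("scene",120,180,120,90);d=crop("side",240,240,180,135)
cv2.imwrite("pics/crops.png",np.vstack([np.hstack([a,b]),np.hstack([c,d])]))
for n,z,pts in [("scene",0.02,[(360,253),(386,260),(413,268)]),("scene",.003,[(293,207)]),("scene",.055,[(162,195),(218,195)]),("side",0.02,[(278,152),(278,178)]),("side",.003,[(227,239)]),("side",.055,[(267,283),(277,302),(287,324),(298,347)])]:
    for p in pts: print(n,p,onz(C[n],*p,z).round(3))
E
```

```text
scene (360, 253) [0.566 0.198 0.02 ]
scene (386, 260) [0.571 0.253 0.02 ]
scene (413, 268) [0.578 0.308 0.02 ]
scene (293, 207) [0.435 0.013 0.003]
scene (162, 195) [ 0.538 -0.289  0.055]
scene (218, 195) [ 0.501 -0.157  0.055]
side (278, 152) [0.577 0.302 0.02 ]
side (278, 178) [0.563 0.188 0.02 ]
side (227, 239) [0.435 0.008 0.003]
side (267, 283) [ 0.5   -0.166  0.055]
side (277, 302) [ 0.512 -0.209  0.055]
side (287, 324) [ 0.523 -0.254  0.055]
side (298, 347) [ 0.533 -0.297  0.055]
```

View pics/crops.png

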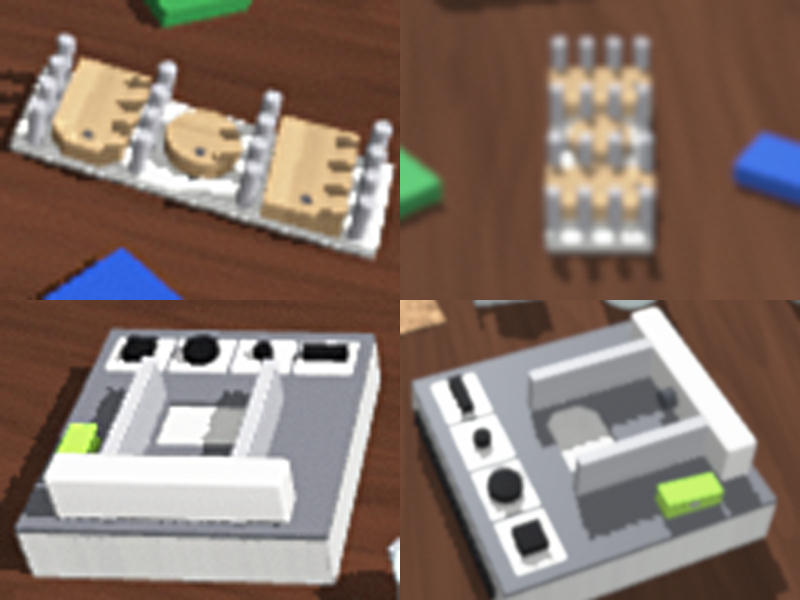

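Candidates, as scene-view pixels:
- Beech blank with two cut corners at (357,251), with its dot at (357,258).
- Round beech blank at (386,260).
- Oblong beech blank at (412,268).
- Green decoy at (383,222) and blue decoy at (361,302).

I choose the one at (357,251). Its nose points away from the robot (+x). The key order from the mat side is bar, small, big, square. Next I move over the strip for a close wrist view.

```bash
python3 - <<'E'
from h import *
import pickle
C=pickle.load(open("c0.pkl","rb"))
s=sense(); M=R.from_rotvec(s["orientation"]).as_matrix(); print(M.round(3)); print(np.degrees(np.arctan2(M[1,1],M[0,1])))
print(goal([.545,.22,.2216],np.radians(-6)),goal([.545,.22,.2216],np.radians(174)))
print(onz(C["scene"],383,222,.01),onz(C["scene"],361,302,.01))
E
```

```text
[[-0.893  0.45  -0.001]
 [ 0.45   0.893 -0.001]
 [ 0.    -0.002 -1.   ]]
63.25406908069653
(array([-1.9391e+00, -9.1350e-01,  1.8000e-03]), array([-3.000e-03,  1.000e-03,  2.308e+00])) (array([-1.9391e+00, -9.1350e-01,  1.8000e-03]), array([-2.000e-03, -3.000e-03, -3.692e+00]))
[0.43918694 0.23565752 0.01      ] [0.685418   0.21769277 0.01      ]
```

carry_out --plan '[[[-0.2,-0.1,0,0,0,0.2],[-0.4,-0.19,0,0,0,0.45],[-0.6,-0.28,0,0,0,0.7],[-0.8,-0.37,0,0,0,0.9],[-0.97,-0.457,0,0,0,1.0]]]'

```text
time: 0.65
tcp_pos: [0.4145, 0.3875, 0.2223]
orientation: [1.498, 2.761, -0.0]
wrist_force: [1.0, 0.3, 0.2]
opening: 0.0871
finger_force: 0.0
```

```bash
python3 - <<'E'
from h import *
print(goal([.545,.22,.20],np.radians(-6)))
E
```

```text
(array([-1.058 ,  0.0902,  0.1119]), array([-0.000e+00,  1.000e-03,  1.302e+00]))
```

carry_out --plan '[[[-0.22,0.02,0.03,0,0,0.25],[-0.44,0.04,0.06,0,0,0.5],[-0.66,0.06,0.08,0,0,0.75],[-0.86,0.08,0.1,0,0,1.0],[-1.0,0.09,0.11,0,0,1.0]]]'

```text
time: 1.15
tcp_pos: [0.5396, 0.2294, 0.1999]
orientation: [2.162, 2.279, -0.001]
wrist_force: [0.4, 0.7, -0.2]
opening: 0.087
finger_force: 0.0
```

carry_out --plan '[[[-0.05,0,0,0,0,0.2],[-0.05,0,0,0,0,0.3],[-0.05,0,0,0,0,0.3]]]'

```text
time: 1.45
tcp_pos: [0.5386, 0.2211, 0.2001]
orientation: [-2.331, -2.106, 0.001]
wrist_force: [0.7, 0.0, 0.2]
opening: 0.0871
finger_force: 0.0
```

```bash
python3 - <<'E'
from h import *
import pickle
s=sense(); print(s["tcp_pos"],s["dq"].round(3)); c=read_camera("wrist"); pickle.dump(c,open("c1.pkl","wb"))
print(np.round(c["extrinsics"],3)); cv2.imwrite("pics/w1.png",c["frame"]); print(proj(c,[.566,.198,.02]))
E
```

```text
[0.53860232 0.22114203 0.20014244] [ 0.019 -0.003 -0.001 -0.001  0.    -0.04 ]
[[ 0.995 -0.097 -0.027  0.546]
 [-0.101 -0.958 -0.269  0.294]
 [ 0.     0.271 -0.963  0.363]
 [ 0.     0.     0.     1.   ]]
[300.80478583 208.63123315]
```

View pics/w1.png

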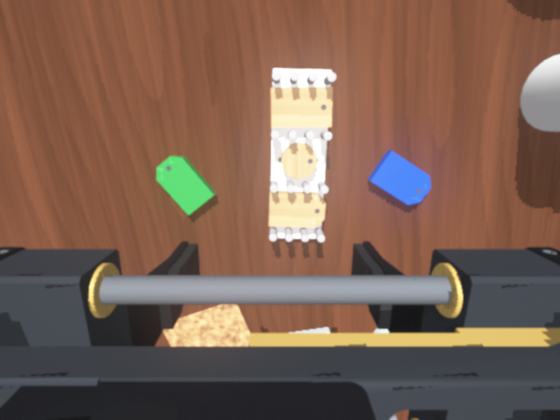

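The wrist view shows the tag-shaped blank at (297,211), dot at (317,212), nose to the right. The disc is at (298,160) and the oblong at (301,107). The mat is at (215,335), partly behind the gripper.

```bash
cat > blobs.py <<'E'
from h import *
def beech(c,roi):
    x,y,w,h=roi; f=cv2.resize(c["frame"][y:y+h,x:x+w],None,fx=4,fy=4,interpolation=cv2.INTER_CUBIC)
    v=cv2.cvtColor(f,cv2.COLOR_BGR2HSV); m=cv2.inRange(v,(8,50,130),(25,190,255))
    cs,_=cv2.findContours(cv2.morphologyEx(m,cv2.MORPH_CLOSE,np.ones((9,9))),cv2.RETR_EXTERNAL,cv2.CHAIN_APPROX_NONE)
    return [((k[:,0]+.5)/4-.5)+[x,y] for k in cs if cv2.contourArea(k)>1500]
def dot(c,roi):
    x,y,w,h=roi; f=cv2.resize(c["frame"][y:y+h,x:x+w],None,fx=4,fy=4,interpolation=cv2.INTER_CUBIC)
    g=cv2.GaussianBlur(f[:,:,2],(9,9),0); p=cv2.minMaxLoc(g)[2]; return (np.array(p)+.5)/4-.5+[x,y]
E
python3 - <<'E'
from blobs import *
import pickle
w=pickle.load(open("c1.pkl","rb")); C=pickle.load(open("c0.pkl","rb"))
for b in beech(w,(260,75,85,165)):
    P=np.array([onz(w,*p,.02)[:2] for p in b]).astype(np.float32); r=cv2.minAreaRect(P*1000); print("wrist",b.mean(0).round(1),np.round(r[0],1),np.round(r[1],1),round(r[2],1))
for b in beech(C["scene"],(335,230,105,60)):
    P=np.array([onz(C["scene"],*p,.02)[:2] for p in b]).astype(np.float32); r=cv2.minAreaRect(P*1000); print("scene",b.mean(0).round(1),np.round(r[0],1),np.round(r[1],1),round(r[2],1))
d1=dot(w,(311,206,12,12)); d2=dot(C["scene"],(352,254,9,8)); print(d1,d2,onz(w,*d1,.02),onz(C["scene"],*d2,.02),tri(ray(w,*d1),ray(C["scene"],*d2)))
d1=dot(w,(318,101,12,12)); print(d1,onz(w,*d1,.02))
E
```

```text
wrist [301.6 158.1] [573.5 249.7] [179.4  99.8] 84.2
scene [412.  268.3] [578.3 306.8] [43.5 77.4] 85.2
scene [386.1 259.7] [571.1 251.6] [40.4 50.1] 84.8
scene [359.6 252.2] [564.3 195.5] [44.3 76.7] 82.0
[316.625 210.625] [356.375 258.125] [0.58386994 0.19379761 0.02      ] [0.58258451 0.19250755 0.02      ] (array([0.58363627, 0.19324466, 0.02072441]), np.float64(0.0015102826218249905))
[323.125 106.625] [0.59802809 0.30618467 0.02      ]
```

The two-view triangulation puts the blank's top at z = 20.7 mm, against 20 in the text. Its centre is at about (0.561, 0.1965) with yaw about -7°.

```bash
python3 - <<'E'
from h import *
print(goal([.561,.1965,.07],np.radians(-7)),goal([.561,.1965,.009],np.radians(-7)))
E
```

```text
(array([-0.1135,  0.1251,  0.6511]), array([-0.001,  0.   ,  0.043])) (array([-0.1134,  0.1253,  0.9561]), array([-0.001,  0.   ,  0.043]))
```

carry_out --plan '[[[-0.06,0.06,0.2,0,0,0.04],[-0.113,0.125,0.42,0,0,0.04],[-0.113,0.125,0.6,0,0,0.04],[-0.113,0.125,0.65,0,0,0.04],[-0.113,0.125,0.65,0,0,0.04]]]'

```text
time: 2.0
tcp_pos: [0.5597, 0.1971, 0.0691]
orientation: [-2.349, -2.083, 0.005]
wrist_force: [0.8, 1.0, 0.6]
opening: 0.087
finger_force: 0.0
```

```bash
python3 - <<'E'
from blobs import *
import pickle
c=read_camera("wrist"); pickle.dump(c,open("c2.pkl","wb"))
print(sense()["tcp_pos"],goal([.561,.1965,.009],np.radians(-7)))
for p in ([.561,.1965,.02],[.5838,.1937,.02]): print(proj(c,p))
cv2.imwrite("pics/w2.png",c["frame"])
E
```

```text
[0.56115399 0.19742234 0.07072586] (array([-4.700e-03, -1.000e-04,  3.086e-01]), array([-0.001,  0.   ,  0.004]))
[276.94939927 230.06449825]
[308.81906996 230.16404552]
```

View pics/w2.png

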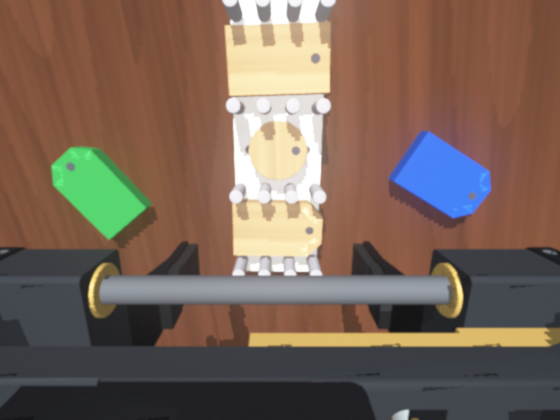

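The close view confirms the choice: tag at (277,229), cut corners at right, dot at (309,230), as predicted. The fingers straddle it symmetrically, so I descend and grip.

carry_out --plan '[[[-0.003,0,0.15,0,0,0],[-0.003,0,0.25,0,0,0],[-0.003,0,0.308,0,0,0],[-0.003,0,0.308,0,0,0],[-0.003,0,0.308,0,0,0]]]'

```text
time: 2.55
tcp_pos: [0.5622, 0.1967, 0.0104]
orientation: [2.35, 2.083, 0.003]
wrist_force: [0.1, -0.0, -0.1]
opening: 0.0869
finger_force: 0.0
```

carry_out --plan '[[[0,0,0,0,0,0],[0,0,0,0,0,0],[0,0,0,0,0,0],[0,0,0,0,0,0],[0,0,0,0,0,0]]]' --claw 55 --newtons 12

```text
time: 3.05
tcp_pos: [0.5614, 0.1963, 0.0094]
orientation: [2.352, 2.083, 0.001]
wrist_force: [0.7, -0.3, 3.5]
opening: 0.0638
finger_force: 12.0
```

carry_out --plan '[[[0,0,-0.05,0,0,0],[0,0,-0.15,0,0,0],[0,0,-0.35,0,0,0],[0,0,-0.55,0,0,0],[0,0,-0.6,0,0,0]]]'

```text
time: 3.55
tcp_pos: [0.564, 0.1968, 0.1338]
orientation: [2.348, 2.08, 0.012]
wrist_force: [1.0, 0.1, -0.8]
opening: 0.0636
finger_force: 12.0
```

```bash
python3 - <<'E'
from h import *
import pickle
C=pickle.load(open("c0.pkl","rb"))
s=sense(); print(s["tcp_pos"],s["opening"],s["finger_force"])
for n,roi in (("scene",(260,185,65,45)),("side",(185,210,85,60))):
    c=C[n]; x,y,w,h=roi; v=cv2.cvtColor(c["frame"][y:y+h,x:x+w],cv2.COLOR_BGR2HSV)
    m=cv2.inRange(v,(8,90,120),(25,255,255)); k=max(cv2.findContours(cv2.morphologyEx(m,cv2.MORPH_CLOSE,np.ones((5,5))),0,1)[0],key=cv2.contourArea)[:,0]+[x,y]
    P=np.array([onz(c,*p,.003)[:2] for p in k],np.float32)*1000; print(n,np.round(cv2.minAreaRect(P),1) if 0 else cv2.minAreaRect(P))
for n,p in (("scene",(276,237)),("side",(290,230)),("scene",(254,267)),("side",(344,225))): print(n,p,onz(C[n],*p,.028))
E
```

```text
[0.56402634 0.19681772 0.13381453] 0.06360488304784472 11.984505504369736
scene ((431.2896728515625, 10.521202087402344), (115.57306671142578, 111.54390716552734), 14.542817115783691)
side ((432.9287414550781, 12.029678344726562), (114.25945281982422, 118.21826934814453), 13.841776847839355)
scene (276, 237) [0.57570885 0.01202645 0.028     ]
side (290, 230) [ 0.56379349 -0.00619238  0.028     ]
scene (254, 267) [ 0.6728861  -0.00519526  0.028     ]
side (344, 225) [ 0.67715353 -0.00364564  0.028     ]
```

Gripped at 63.6 mm opening, which is the tag's length, and lifted. The mat centre is at about (0.432, 0.011). I carry the tag there and turn it so the nose points to about 104°.

carry_out --plan '[[[-0.2,-0.12,0,0,0,-0.2],[-0.4,-0.24,0,0,0,-0.4],[-0.6,-0.36,0,0,0,-0.6],[-0.8,-0.48,0,0,0,-0.8],[-0.98,-0.58,0,0,0,-1.0]]]'

```text
time: 4.05
tcp_pos: [0.42, 0.0148, 0.1288]
orientation: [-1.725, -2.624, 0.001]
wrist_force: [1.1, -1.2, -0.2]
opening: 0.0637
finger_force: 12.0
```

carry_out --plan '[[[0,0,0,0,0,-0.25],[0,0,0,0,0,-0.5],[0,0,0,0,0,-0.75],[0,0,0,0,0,-1.0]]]'

```text
time: 4.45
tcp_pos: [0.4219, 0.0155, 0.1289]
orientation: [-0.988, -2.981, 0.0]
wrist_force: [0.1, 0.4, -0.5]
opening: 0.064
finger_force: 12.0
```

carry_out --plan '[[[0,0,0,0,0,-0.25],[0,0,0,0,0,-0.5],[0,0,0,0,0,-0.75],[0,0,0,0,0,-1.0]]]'

```text
time: 4.85
tcp_pos: [0.4219, 0.0158, 0.1288]
orientation: [-0.182, -3.135, -0.0]
wrist_force: [0.3, -0.6, 0.0]
opening: 0.0639
finger_force: 12.0
```

carry_out --plan '[[[0,0,0,0,0,-0.25],[0,0,0,0,0,-0.5],[0,0,0,0,0,-0.7],[0,0,0,0,0,-0.7]]]'

```text
time: 5.25
tcp_pos: [0.422, 0.0158, 0.1288]
orientation: [0.384, -3.117, -0.0]
wrist_force: [-0.5, -0.2, -0.3]
opening: 0.064
finger_force: 12.0
```

```bash
python3 - <<'E'
from blobs import *
import pickle
s=sense(); print(s["tcp_pos"],s["opening"]); print(goal([.427,.012,.008],np.radians(104)))
d={n:read_camera(n) for n in ("scene","side","wrist")}; pickle.dump(d,open("c3.pkl","wb"))
print(np.round(d["wrist"]["extrinsics"],3))
print(d["wrist"]["frame"].shape,proj(d["wrist"],[.55,-.23,.045]))
cv2.imwrite("pics/w3.png",np.hstack([cv2.resize(d["wrist"]["frame"],(400,300)),cv2.resize(d["scene"]["frame"][150:270,120:280],(400,300))]))
E
```

```text
[0.4219665  0.01576735 0.12880575] 0.0639829548083412
(array([-0.0202, -0.0246,  0.604 ]), array([ 0.001, -0.001,  0.001]))
[[-0.241  0.934  0.264  0.35 ]
 [ 0.971  0.231  0.066 -0.003]
 [ 0.     0.272 -0.962  0.291]
 [ 0.     0.     0.     1.   ]]
(420, 560, 3) [-28.08169667 286.78675338]
```

View pics/w3.png

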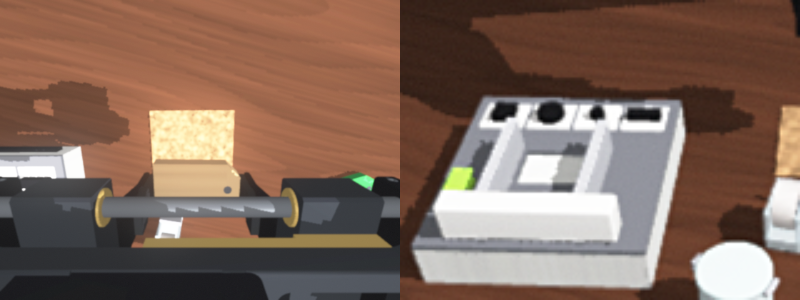

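The tag is held flat over the mat, with its nose (dot at wrist-crop (228,189)) pointing +y. I lower it.

carry_out --plan '[[[-0.02,-0.025,0.2,0,0,0],[-0.02,-0.025,0.4,0,0,0],[-0.02,-0.025,0.56,0,0,0],[-0.02,-0.025,0.605,0,0,0],[-0.02,-0.025,0.618,0,0,0]]]'

```text
time: 5.9
tcp_pos: [0.4268, 0.012, 0.0045]
orientation: [0.383, -3.116, -0.001]
wrist_force: [-0.3, 0.5, 0.1]
opening: 0.0638
finger_force: 12.0
```

carry_out --plan '[[[0,0,0.004,0,0,0],[0,0,0.004,0,0,0],[0,0,0.004,0,0,0]]]'

```text
time: 6.2
tcp_pos: [0.4283, 0.0117, 0.0057]
orientation: [-0.384, 3.115, -0.002]
wrist_force: [0.5, 0.5, -0.8]
opening: 0.064
finger_force: 12.0
```

carry_out --plan '[[[0,0,0.005,0,0,0],[0,0,0.005,0,0,0],[0,0,0.005,0,0,0]]]'

```text
time: 6.5
tcp_pos: [0.4281, 0.0117, 0.0043]
orientation: [-0.384, 3.116, -0.001]
wrist_force: [-0.7, -0.2, 6.7]
opening: 0.0636
finger_force: 12.0
```

```bash
python3 -c "
from h import *
for i in range(3):
    s=sense(); print(s['tcp_pos'],s['wrist_force'])"
```

```text
[0.42808301 0.01172523 0.00434675] [-0.66436787 -0.1549925   6.72095679]
[0.42808301 0.01172523 0.00434675] [-0.66436787 -0.1549925   6.72095679]
[0.42808301 0.01172523 0.00434675] [-0.66436787 -0.1549925   6.72095679]
```

On the mat with 6.7 N of contact. I release, rise, and turn by 90°.

carry_out --plan '[[[0,0,0,0,0,0],[0,0,0,0,0,0],[0,0,0,0,0,0],[0,0,0,0,0,0]]]' --claw 87

```text
time: 6.9
tcp_pos: [0.4273, 0.0119, 0.0034]
orientation: [0.384, -3.118, -0.0]
wrist_force: [-0.0, -0.5, 0.1]
opening: 0.0843
finger_force: 0.0
```

carry_out --plan '[[[0,0,-0.15,0,0,0],[0,0,-0.35,0,0,0.25],[0,0,-0.5,0,0,0.5],[0,0,-0.5,0,0,0.75],[0,0,-0.5,0,0,1.0]]]'

```text
time: 7.4
tcp_pos: [0.428, 0.0118, 0.1047]
orientation: [0.444, 3.107, -0.0]
wrist_force: [-0.2, 0.2, 0.1]
opening: 0.0869
finger_force: 0.0
```

carry_out --plan '[[[0,0,0,0,0,0.25],[0,0,0,0,0,0.5],[0,0,0,0,0,0.75],[0,0,0,0,0,1.0]]]'

```text
time: 7.8
tcp_pos: [0.4271, 0.0119, 0.1034]
orientation: [-1.234, -2.888, 0.0]
wrist_force: [-0.0, -0.3, 0.6]
opening: 0.0873
finger_force: 0.0
```

carry_out --plan '[[[0,0,0,0,0,0.25],[0,0,0,0,0,0.5],[0,0,0,0,0,0.75],[0,0,0,0,0,1.0],[0,0,0,0,0,1.0]]]'

```text
time: 8.3
tcp_pos: [0.4271, 0.0119, 0.1034]
orientation: [-1.932, -2.476, 0.0]
wrist_force: [0.3, 0.5, -0.7]
opening: 0.0874
finger_force: 0.0
```

```bash
python3 - <<'E'
from h import *
import pickle
s=sense(); print(s["tcp_pos"]); print(goal([.428,.012,.0045],np.radians(14)))
d={n:read_camera(n) for n in ("scene","side","wrist")}; pickle.dump(d,open("c4.pkl","wb"))
print(proj(d["wrist"],[.428,.012,.015]),proj(d["wrist"],[.55,-.23,.045]))
f=d["scene"]["frame"][190:225,265:320]
cv2.imwrite("pics/w4.png",np.hstack([d["wrist"]["frame"][:,:],cv2.resize(f,(220,140)).repeat(3,0)]))
E
```

```text
[0.4270998  0.01190566 0.10342089]
(array([-0.0008,  0.0047,  0.4946]), array([-0.001, -0.   ,  0.002]))
[276.14007483 214.24512786] [335.99006438 481.63529734]
```

View pics/w4.png

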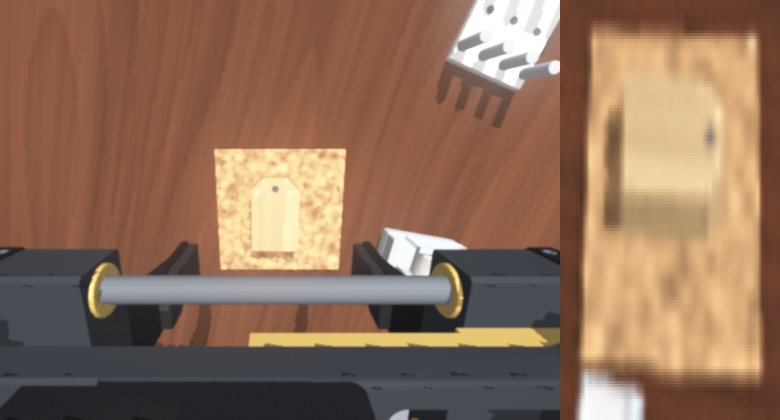

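The tag lies on the mat at (274,214), nose dot at (275,189), well centred between the fingers. I take it across its long sides, gripping high so the fingers clear the deck.

carry_out --plan '[[[0,0,0.15,0,0,0],[0,0.003,0.3,0,0,0],[0,0.003,0.44,0,0,0],[0,0.003,0.467,0,0,0],[0,0.003,0.467,0,0,0]]]' --claw 66

```text
time: 8.95
tcp_pos: [0.4273, 0.0121, 0.0095]
orientation: [-1.93, -2.476, 0.002]
wrist_force: [0.0, -0.0, 0.3]
opening: 0.0665
finger_force: 0.0
```

carry_out --plan '[[[0,0,0,0,0,0],[0,0,0,0,0,0],[0,0,0,0,0,0],[0,0,0,0,0,0],[0,0,0,0,0,0]]]' --claw 30 --newtons 15

```text
time: 9.45
tcp_pos: [0.4284, 0.0119, 0.0108]
orientation: [1.932, 2.476, 0.001]
wrist_force: [0.3, 0.2, 6.7]
opening: 0.0398
finger_force: 15.0
```

carry_out --plan '[[[0,0,-0.05,0,0,0],[0,0,-0.2,0,0,0],[0,0,-0.4,0,0,0],[0,0,-0.6,0,0,0],[0,0,-0.7,0,0,0]]]'

```text
time: 9.95
tcp_pos: [0.4289, 0.0119, 0.1534]
orientation: [1.93, 2.473, 0.003]
wrist_force: [0.1, -0.4, -0.9]
opening: 0.0395
finger_force: 15.0
```

```bash
python3 - <<'E'
from h import *
import pickle
# nest + keys from static scene/side frames
S=pickle.load(open("c0.pkl","rb"))
out={}
for n,roi in (("scene",(150,186,80,20)),("side",(255,265,60,100))):
    c=S[n]; x,y,w,h=roi; f=cv2.resize(c["frame"][y:y+h,x:x+w],None,fx=4,fy=4,interpolation=cv2.INTER_CUBIC)
    m=(f.max(2)<75).astype(np.uint8)
    for k in cv2.findContours(m,0,1)[0]:
        if cv2.contourArea(k)<250: continue
        M=cv2.moments(k); p=np.array([M["m10"],M["m01"]])/M["m00"]/4-.375+[x,y]; print(n,p.round(1),cv2.contourArea(k)/16,onz(c,*p,.052).round(4))
print(S["scene"]["frame"][217,178],S["side"]["frame"][298,320])
s=sense(); print(s["tcp_pos"],goal([.53,-.17,.2],np.radians(14)))
E
```

```text
scene [217.  195.4] 52.0 [ 0.4997 -0.1612  0.052 ]
scene [198.3 194.8] 20.125 [ 0.5101 -0.206   0.052 ]
scene [161. 194.] 53.09375 [ 0.532  -0.2959  0.052 ]
scene [179.7 194.6] 68.15625 [ 0.5216 -0.2504  0.052 ]
side [298.1 347. ] 148.5 [ 0.5339 -0.2953  0.052 ]
side [286.9 323.6] 162.375 [ 0.523 -0.251  0.052]
side [265.4 340.4] 427.84375 [ 0.486  -0.2778  0.052 ]
side [276.6 302.2] 36.75 [ 0.5119 -0.2065  0.052 ]
side [267.  282.4] 65.5625 [ 0.5006 -0.1618  0.052 ]
[250 251 250] [169 171 170]
[0.42886184 0.01186831 0.1534326 ] (array([-1.0055,  0.2705, -0.2296]), array([0.008, 0.004, 0.002]))
```

Gripped at 39.5 mm. Both views agree on the keys: bar (.500,-.1615), small (.511,-.206), big (.522,-.251), square (.533,-.296), with engraver yaw 13.8°. Now I go over the engraver to measure the nest with the wrist camera.

carry_out --plan '[[[-0.2,0.05,0,0,0,0],[-0.4,0.12,0,0,0,0],[-0.62,0.18,0,0,0,0],[-0.84,0.24,0,0,0,0],[-1.0,0.29,0,0,0,0]]]'

```text
time: 10.45
tcp_pos: [0.5339, -0.1706, 0.1509]
orientation: [1.933, 2.474, 0.0]
wrist_force: [0.3, -0.2, 0.4]
opening: 0.0397
finger_force: 15.0
```

carry_out --plan '[[[-0.2,0.05,0,0,0,0],[-0.4,0.12,0,0,0,0],[-0.6,0.18,0,0,0,0],[-0.68,0.19,0,0,0,0],[-0.68,0.19,0,0,0,0]]]'

```text
time: 10.95
tcp_pos: [0.6032, -0.2932, 0.1503]
orientation: [1.935, 2.473, -0.0]
wrist_force: [-0.4, 0.7, -0.1]
opening: 0.0396
finger_force: 15.0
```

```bash
python3 - <<'E'
from h import *
import pickle
s=sense(); print(s["tcp_pos"],s["orientation"],s["opening"],s["dq"].round(3))
c=read_camera("wrist"); pickle.dump(c,open("c5.pkl","wb"))
x=np.array([.9712,.2383]);y=np.array([-.2383,.9712]);n=np.array([.5836,-.2121])
f=c["frame"].copy()
for a,b in ((-21.5,-33.5),(21.5,-33.5),(21.5,23.5),(11.5,33.5),(-11.5,33.5),(-21.5,23.5)):
    p=n+a/1e3*x+b/1e3*y; q=proj(c,[*p,.045]); print(q.round(1)); cv2.circle(f,tuple(int(round(v)) for v in q),2,(0,0,255),-1)
cv2.imwrite("pics/w5.png",np.hstack([f,np.zeros((420,4,3),np.uint8)]))
E
```

```text
[ 0.60316424 -0.29322595  0.15030159] [ 1.93505286e+00  2.47290237e+00 -4.94274898e-04] 0.039631665702839346 [ 0.034 -0.025  0.085  0.02   0.017  0.011]
[250.2 152.1]
[300.8 152.2]
[302.5  80.1]
[290.2  66.4]
[261.2  66.4]
[248.9  79.9]
```

View pics/w5.png

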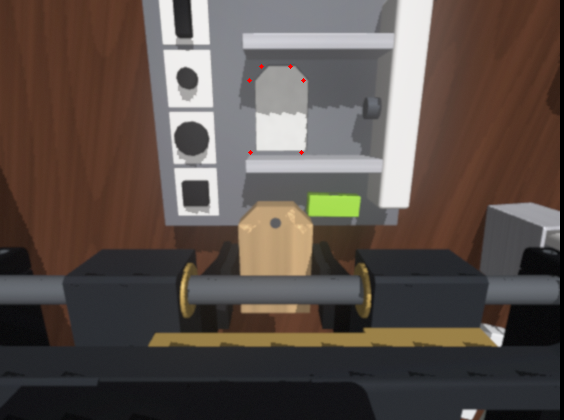

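Predicted red corners sit about 5 px left of the true nest, which spans about (256–308, 66–151). The tag in hand is at (275,255), nose up, matching the nest. I'll take a settled frame and measure the nest edges and the held tag's edges.

```bash
python3 - <<'E'
from h import *
import pickle
s=sense(); c=read_camera("wrist"); pickle.dump((c,s),open("c6.pkl","wb")); print(s["tcp_pos"],s["time"])
g=c["frame"].astype(int); gr=g.mean(2).astype(int)
print("lit row130",gr[130,246:318].tolist());print("sh row90",gr[90,246:318].tolist());print("col282",gr[55:165,282].tolist())
print("tag row250",g[250,230:322,2].tolist());print("tag col260",g[195:320,260,2].tolist()); print("tag row206",g[206,245:310,2].tolist())
E
```

```text
[ 0.60208356 -0.29090693  0.1499922 ] 11.0
lit row130 [134, 134, 134, 134, 134, 134, 134, 134, 136, 139, 159, 199, 226, 231, 230, 231, 231, 232, 232, 232, 232, 232, 233, 233, 233, 233, 232, 232, 232, 232, 232, 232, 232, 232, 232, 232, 233, 232, 232, 232, 232, 233, 232, 232, 232, 232, 232, 233, 232, 232, 231, 231, 231, 231, 231, 231, 231, 232, 230, 220, 186, 147, 124, 131, 134, 134, 134, 134, 134, 134, 133, 133]
sh row90 [98, 97, 97, 98, 97, 97, 97, 97, 98, 106, 130, 149, 155, 155, 155, 156, 156, 156, 156, 157, 157, 158, 159, 158, 158, 158, 158, 159, 158, 158, 158, 158, 158, 157, 158, 158, 158, 157, 157, 157, 156, 156, 156, 156, 156, 155, 155, 156, 156, 156, 158, 158, 157, 156, 157, 157, 156, 156, 155, 155, 155, 152, 133, 106, 95, 94, 94, 93, 93, 94, 93, 94]
col282 [87, 86, 85, 86, 87, 87, 86, 88, 92, 95, 96, 96, 94, 94, 109, 138, 153, 156, 156, 156, 156, 156, 156, 156, 155, 157, 157, 157, 158, 158, 158, 157, 158, 158, 157, 158, 157, 157, 158, 158, 157, 157, 158, 158, 158, 158, 159, 159, 159, 159, 160, 160, 159, 159, 159, 158, 159, 159, 159, 160, 169, 187, 199, 210, 224, 230, 232, 232
[... 897 characters left out ...]
191, 191, 191, 191, 191, 192, 192, 191, 191, 191, 190, 191, 190, 189, 189, 189, 189, 190, 189, 189, 189, 188, 189, 189, 189, 189, 188, 189, 189, 189, 188, 187, 187, 187, 177, 138, 97, 87, 90, 94, 98, 101, 102, 105, 105, 106, 107, 109, 108, 108, 107, 106, 104, 104, 101, 99, 97, 94, 93, 88, 82, 78, 74, 86, 131, 168, 183, 185, 185, 185, 185, 178, 148, 104, 75, 68, 67, 67, 66, 66]
tag row206 [90, 92, 90, 91, 91, 93, 99, 109, 120, 127, 138, 155, 169, 172, 173, 174, 172, 172, 172, 172, 172, 173, 172, 172, 172, 172, 172, 172, 173, 172, 172, 171, 172, 173, 172, 171, 171, 172, 172, 172, 172, 172, 171, 171, 171, 171, 172, 171, 171, 165, 151, 141, 133, 118, 103, 94, 91, 90, 90, 91, 90, 89, 91, 98, 119]
```

```bash
python3 - <<'E'
from h import *
import pickle
c,s=pickle.load(open("c6.pkl","rb")); print(np.round(c["extrinsics"],4).tolist())
x=np.array([.9712,.2383]);y=np.array([-.2383,.9712]);o=np.array([.5885,-.2109])
L=lambda p:(np.array([(p[:2]-o)@x,(p[:2]-o)@y])*1000).round(2)
for nm,u,v in (("L lit",256.6,130),("R lit fl",306.1,130),("R lit rim",308.3,130),("L sh",255.9,90),("R sh",308.2,90),("top",282,69.6),("bot",282,153.4)):
    print(nm,L(onz(c,u,v,.045)),L(onz(c,u,v,.040)))
g=c["frame"]
hsv=cv2.cvtColor(g,cv2.COLOR_BGR2HSV)
# keys at .055 in this view
m=cv2.resize(g[0:230,150:225],None,fx=4,fy=4,interpolation=cv2.INTER_CUBIC).max(2)<60
for k in cv2.findContours(m.astype(np.uint8),0,1)[0]:
    if cv2.contourArea(k)>800:
        M=cv2.moments(k);p=np.array([M["m10"],M["m01"]])/M["m00"]/4-.375+[150,0];q=onz(c,*p,.055);print("key",p.round(1),q.round(4),L(q))
# held tag: edges of top plane by sub-pixel rows
E=np.array(c["extrinsics"]); 
def cross(arr,t):
    i=np.where(arr>t)[0]; a,b=i[0],i[-1]
    return a-1+(t-arr[a-1])/(arr[a]-arr[a-1]), b+(arr[b]-t)/(arr[b]-arr[b+1])
r=g[:,:,2].astype(float)
for v in (235,250,265):
    a,b=cross(r[v,228:322],125); a+=228;b+=228
    for z in (.153,.155): print("tag row",v,round(a,2),round(b,2),L(onz(c,a,v,z)),L(onz(c,b,v,z)))
print("dot/tip",[L(onz(c,u,v,.155)) for u,v in((275.5,223.5),(275,201.5))],"tcp",L(s["tcp_pos"]))
E
```

```text
[[0.9704, 0.2324, 0.0655, 0.5842], [0.2414, -0.9345, -0.2617, -0.2198], [0.0004, 0.2697, -0.9629, 0.3125], [0.0, 0.0, 0.0, 1.0]]
L lit [-21.65 -12.56] [-21.94 -12.65]
R lit fl [ 19.68 -12.43] [ 20.16 -12.52]
R lit rim [ 21.51 -12.42] [ 22.03 -12.51]
L sh [-21.81  18.71] [-22.1  19.2]
R sh [20.43 18.84] [20.93 19.34]
top [-0.87 33.95] [-0.77 34.73]
bot [ -0.27 -31.78] [ -0.15 -32.23]
key [196.1 196.2] [ 0.5334 -0.2935  0.055 ] [-73.22 -67.05]
key [184.4 146.3] [ 0.5168 -0.2547  0.055 ] [-80.08 -25.4 ]
key [183.8  19.6] [ 0.5013 -0.1644  0.055 ] [-73.58  65.98]
tag row 235 237.74 312.57 [-26.47 -66.11] [ 14.39 -65.98]
tag row 235 237.74 312.57 [-26.22 -65.37] [ 14.13 -65.25]
tag row 250 238.87 310.87 [-26.1  -74.92] [ 13.76 -74.8 ]
tag row 250 238.87 310.87 [-25.86 -74.08] [ 13.51 -73.96]
tag row 265 239.63 309.25 [-25.93 -83.99] [ 13.17 -83.87]
tag row 265 239.63 309.25 [-25.69 -83.03] [ 12.92 -82.92]
dot/tip [array([ -5.88, -58.8 ]), array([ -6.19, -46.71])] tcp [ -5.87 -80.94]
```

```bash
python3 - <<'E'
from h import *
import pickle
d={n:read_camera(n) for n in ("scene","side")}; pickle.dump(d,open("c7.pkl","wb"))
s=sense(); t=s["tcp_pos"]; o=[]
for n in d:
    u,v=proj(d[n],[t[0],t[1],t[2]]).astype(int); f=d[n]["frame"][max(v-38,0):v+37,max(u-50,0):u+50]; print(n,u,v); o.append(cv2.resize(f,(400,300),interpolation=cv2.INTER_CUBIC))
c,_=pickle.load(open("c6.pkl","rb")); o2=[cv2.resize(c["frame"][190:325,185:365],(400,300),interpolation=cv2.INTER_CUBIC),cv2.resize(c["frame"][45:165,220:380],(400,300),interpolation=cv2.INTER_CUBIC)]
cv2.imwrite("pics/p9.png",np.vstack([np.hstack(o),np.hstack(o2)]))
E
```

```text
scene 137 177
side 347 297
```

View pics/p9.png

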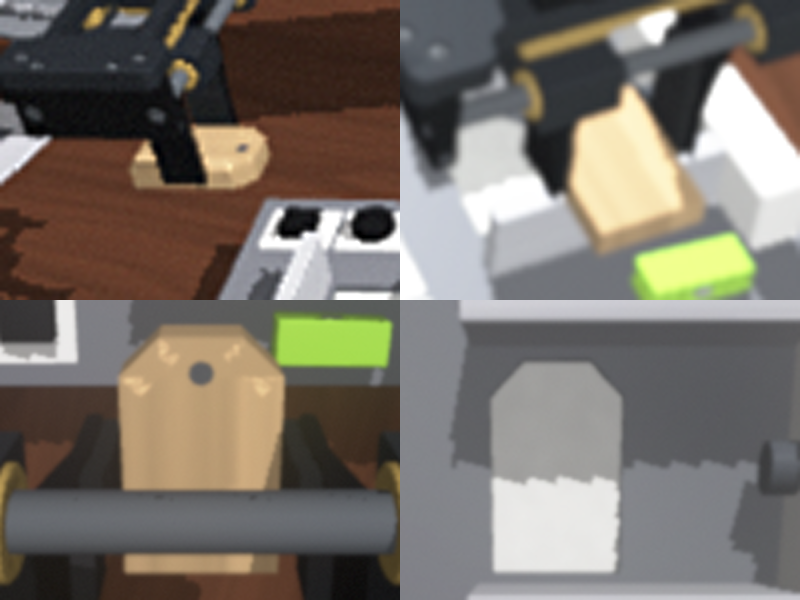

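In hand the tag is level and parallel to the tool. I drop just above cheek height with the lateral correction and re-measure with less depth difference.

carry_out --plan '[[[0.05,0.029,0.1,0,0,0],[0.05,0.029,0.2,0,0,0],[0.05,0.029,0.265,0,0,0],[0.05,0.029,0.265,0,0,0],[0.05,0.029,0.265,0,0,0]]]'

```text
time: 11.65
tcp_pos: [0.6059, -0.2792, 0.0974]
orientation: [-1.932, -2.477, 0.0]
wrist_force: [-0.6, -0.4, -0.4]
opening: 0.0399
finger_force: 15.0
```

```bash
cat > meas.py <<'E'
from h import *
x=np.array([.9712,.2383]);y=np.array([-.2383,.9712]);o=np.array([.5885,-.2109])
L=lambda p:(np.array([(p[:2]-o)@x,(p[:2]-o)@y])*1000)
W=lambda a,b:o+a/1e3*x+b/1e3*y
def edge(c,a,b,zz,ch=None,n=80):
    """strongest grey edge along the segment from L point a to b on plane zz, L coords"""
    t=np.linspace(0,1,n); q=np.array([proj(c,[*W(*(np.array(a)*(1-k)+np.array(b)*k)),zz]) for k in t],np.float32)
    g=cv2.cvtColor(c["frame"],cv2.COLOR_BGR2GRAY) if ch is None else c["frame"][:,:,ch]
    v=cv2.remap(g.astype(np.float32),q[:,:1],q[:,1:],cv2.INTER_LINEAR)[:,0]; v=cv2.GaussianBlur(v[:,None],(1,5),0)[:,0]
    dv=np.gradient(v); i=np.argmax(abs(dv)); k=np.arange(max(i-3,0),min(i+4,n)); m=(k*abs(dv[k])).sum()/abs(dv[k]).sum()/(n-1)
    return np.array(a)*(1-m)+np.array(b)*m, dv[i]
E
python3 - <<'E'
from meas import *
import pickle
s=sense(); c=read_camera("wrist"); pickle.dump((c,s),open("c8.pkl","wb")); z=s["tcp_pos"][2]+.0047
T=L(s["tcp_pos"]); print(s["tcp_pos"],T,c["cx"],c["cy"])
for yy in (-22,-15,-8,0,8,16): print("nest y",yy,[(e[0][0].round(2),e[1].round(1)) for e in (edge(c,(-26,yy),(-16,yy),.045),edge(c,(16,yy),(26,yy),.045))])
for xx in (-8,0,8): print("nest x",xx,[(e[0][1].round(2),e[1].round(1)) for e in (edge(c,(xx,28),(xx,39),.045),edge(c,(xx,-36),(xx,-27),.045))])
for dy in (20,16,12,-31): yy=T[1]+dy; print("tag dy",dy,[(e[0][0].round(2),e[1].round(1)) for e in (edge(c,(T[0]-25,yy),(T[0]-15,yy),z,2),edge(c,(T[0]+15,yy),(T[0]+25,yy),z,2))])
for dx in (-7,0,7): print("tag nose",[(e[0][1].round(2),e[1].round(1)) for e in (edge(c,(T[0]+dx,T[1]+27),(T[0]+dx,T[1]+37),z,2),edge(c,(T[0]+dx,T[1]-38),(T[0]+dx,T[1]-28),z,2))])
g=c["frame"]; u,v=proj(c,[*W(T[0],T[1]+23),z]).astype(int); gg=cv2.resize(g[v-9:v+10,u-10:u+11,2],None,fx=4,fy=4,interpolation=cv2.INTER_CUBIC); p=cv2.minMaxLoc(cv2.GaussianBlur(gg,(9,9),0))[2]; p=(np.array(p)+.5)/4-.5+[u-10,v-9]; print("dot",u,v,p,L(onz(c,*p,z)))
cv2.imwrite("pics/p10.png",c["frame"])
E
```

```text
[ 0.60591    -0.27917282  0.09739185] [  0.63917865 -70.45536074] 275.11090243662477 210.8384649785519
nest y -22 [(np.float64(-21.44), np.float32(8.5)), (np.float64(19.29), np.float32(-7.3))]
nest y -15 [(np.float64(-21.35), np.float32(8.2)), (np.float64(20.44), np.float32(-8.5))]
nest y -8 [(np.float64(-21.68), np.float32(8.0)), (np.float64(20.19), np.float32(-9.2))]
nest y 0 [(np.float64(-20.97), np.float32(3.6)), (np.float64(19.95), np.float32(-3.0))]
nest y 8 [(np.float64(-21.45), np.float32(5.1)), (np.float64(20.91), np.float32(-4.5))]
nest y 16 [(np.float64(-21.33), np.float32(5.1)), (np.float64(20.67), np.float32(-5.8))]
nest x -8 [(np.float64(34.38), np.float32(-8.3)), (np.float64(-31.23), np.float32(7.1))]
nest x 0 [(np.float64(34.39), np.float32(-8.2)), (np.float64(-31.33), np.float32(6.9))]
nest x 8 [(np.float64(34.49), np.float32(-7.9)), (np.float64(-31.33), np.float32(6.9))]
tag dy 20 [(np.float64(-19.66), np.float32(8.8)), (np.float64(20.45), np.float32(-9.9))]
tag dy 16 [(np.float64(-19.67), np.float32(8.6)), (np.float64(20.56), np.float32(-3.6))]
tag dy 12 [(np.float64(-19.44), np.float32(6.7)), (np.float64(24.65), np.float32(-5.8))]
tag dy -31 [(np.float64(-19.43), np.float32(9.1)), (np.float64(25.25), np.float32(-5.0))]
tag nose [(np.float64(-35.88), np.float32(4.5)), (np.float64(-102.89), np.float32(8.2))]
tag nose [(np.float64(-35.77), np.float32(4.6)), (np.float64(-102.77), np.float32(8.2))]
tag nose [(np.float64(-35.76), np.float32(4.8)), (np.float64(-102.77), np.float32(6.9))]
dot 275 221 [273.125 220.875] [ -0.65050245 -46.92221437]
```

In the wrist view the nest centre is at engraver (-0.3, +1.2) mm and the held tag at (0.4, -70.4). So I shift +71.2 mm along tool x and -0.6 mm across, then lower to just above the deck.

carry_out --plan '[[[0.12,-0.003,0,0,0,0.008],[0.25,-0.003,0,0,0,0.008],[0.34,-0.003,0,0,0,0.008],[0.356,-0.003,0,0,0,0.008],[0.356,-0.003,0,0,0,0.008]]]'

```text
time: 12.2
tcp_pos: [0.5887, -0.2107, 0.0979]
orientation: [1.936, 2.472, -0.0]
wrist_force: [0.8, -0.5, -0.9]
opening: 0.0395
finger_force: 15.0
```

carry_out --plan '[[[0,0,0.06,0,0,0],[0,0,0.13,0,0,0],[0,0,0.19,0,0,0],[0,0,0.203,0,0,0],[0,0,0.203,0,0,0]]]'

```text
time: 12.7
tcp_pos: [0.5873, -0.2105, 0.055]
orientation: [-1.937, -2.47, 0.001]
wrist_force: [-0.2, 1.2, -0.4]
opening: 0.0398
finger_force: 15.0
```

```bash
python3 - <<'E'
from meas import *
import pickle
v=[]
for i in range(4):
    c=read_camera("wrist"); s=sense(); v.append(s["tcp_pos"])
v=np.array(v); print(v.round(4),L(v.mean(0)),s["wrist_force"])
C=np.array(c["extrinsics"])[:3,3]; print(L(C),C[2])
z=v[:,2].mean()+.0047; T=L(v.mean(0))
# tag nose vs nest nose rim in this view
for xx in (-6,0,6): print([ (e[0][1].round(2),e[1].round(1)) for e in (edge(c,(xx,28),(xx,33),z,2),edge(c,(xx,33),(xx,40),.045))])
for yy in (18,22): print([(e[0][0].round(2),e[1].round(1)) for e in (edge(c,(-25,yy),(-15,yy),z,2),edge(c,(15,yy),(25,yy),z,2))])
g=cv2.resize(c["frame"][150:300,180:380],(800,600),interpolation=cv2.INTER_CUBIC); cv2.imwrite("pics/p11.png",g)
E
```

```text
[[ 0.5878 -0.2107  0.0558]
 [ 0.5881 -0.2109  0.0563]
 [ 0.5884 -0.2109  0.0567]
 [ 0.5884 -0.2109  0.057 ]] [-0.2776765   0.12483283] [-0.09097733  0.06481712 -0.2935741 ]
[-0.52933506 73.61978335] 0.21913477363536804
[(np.float64(31.6), np.float32(-1.4)), (np.float64(37.78), np.float32(-0.5))]
[(np.float64(31.6), np.float32(-1.5)), (np.float64(38.93), np.float32(-0.4))]
[(np.float64(31.6), np.float32(-1.4)), (np.float64(38.33), np.float32(-0.5))]
[(np.float64(-20.44), np.float32(5.8)), (np.float64(19.92), np.float32(-12.3))]
[(np.float64(-19.82), np.float32(3.2)), (np.float64(19.31), np.float32(-3.0))]
```

View pics/p11.png

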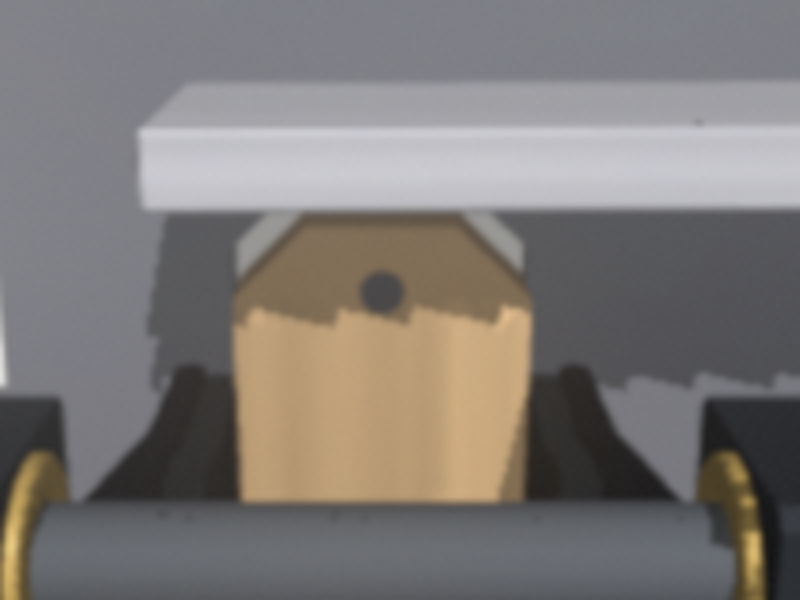

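The close view shows the tag centred laterally: tag edges at crop columns 233–531, nest outline at 238–523, centres 382 and 380.5. Bright nest slivers show beside both cut corners. I check the lengthwise fit from those corners.

```bash
python3 - <<'E'
from meas import *
c=read_camera("wrist"); s=sense(); print(s["tcp_pos"],s["wrist_force"]); ch=c["frame"][:,:,0].astype(int)
np.set_printoptions(linewidth=250)
bg=(c["frame"][:,:,2].astype(int)-c["frame"][:,:,0])
print(c["frame"][200:230,236:252].mean(2).astype(int)); print(bg[200:230,236:252])
print("r"); print(c["frame"][200:230,298:314].mean(2).astype(int))
for u,v in ((239.5,210),(310.7,210)): print(L(onz(c,u,v,.045)))
for u,v in ((238.2,222.5),(312.7,222.5),(274.9,222.5)): print(L(onz(c,u,v,s["tcp_pos"][2]+.0047)))
E
```

```text
[ 0.58844486 -0.21085042  0.05704891] [ 0.51881771 -1.01361747  0.05783827]
[[191 191 192 192 191 192 191 191 190 191 191 191 191 191 191 191]
 [177 177 178 177 177 177 178 177 177 176 177 178 177 178 177 177]
 [142 142 142 142 142 142 142 141 141 144 148 151 152 153 152 152]
 [107 107 106 106 107 107 107 108 110 120 134 142 145 144 144 143]
 [ 93  93  93  93  93  93  93  97 109 125 141 147 149 149 148 148]
 [ 91  92  91  91  92  93  95 107 125 140 148 150 150 151 150 147]
 [ 91  92  92  92  92  96 107 124 140 148 150 151 150 149 145 137]
 [ 91  91  91  91  95 107 124 140 148 150 150 150 150 147 137 118]
 [ 92  90  91  95 106 124 140 148 149 150 150 149 146 136 118  98]
 [ 91  91  94 106 125 139 147 150 149 150 149 147 135 118  99  86]
 [ 90  92 102 122 139 147 150 150 150 150 146 135 117  99  88  86]
 [ 90  92 107 131 145 149 149 150 149 145 136 117  98  87  88  95]
 [ 90  90 105 132 147 150 149 149 145 135 118  98  87  87  94 103]
 [ 89  88 101 128 145 149 149 145 135 117  99  87  86  95 103 107]
 [ 89  87  99 124 144 149 144 136 116  97  87  87  95 102 107 109]
 [ 89  88  98 125 1
[... 3964 characters left out ...]
 106 101  94  86  84  87  88]
 [108 107 107 107 107 106 107 107 107 107 106 101  94  88  88  89]
 [108 106 107 107 107 107 106 107 107 105 106 105 101  95  90  89]
 [107 107 108 107 107 107 107 107 106 107 106 106 105 103  96  90]
 [108 108 106 107 106 106 107 110 113 112 108 107 107 106 101  92]
 [110 108 108 107 107 107 110 123 133 130 120 117 118 118 111  96]
 [110 109 107 107 106 106 112 130 147 148 144 143 147 146 128 101]
 [117 111 108 107 107 108 115 134 152 157 159 161 165 162 140 103]
 [139 124 118 116 115 115 125 145 156 161 164 167 169 164 142 105]]
[-20.92183406  24.94938269]
[20.63854311 24.94778974]
[-19.86548307  22.70277052]
[19.8957515  22.69793648]
[-0.28315422 22.70038976]
```

From the corner gaps the tag sits about 0.5 mm too far +x and about 2 mm short along the nest's +y. I correct by +1.8 mm along tool x and -0.4 mm along tool y, then lower slowly.

carry_out --plan '[[[0.009,-0.002,0,0,0,0],[0.009,-0.002,0,0,0,0],[0.009,-0.002,0.01,0,0,0],[0.009,-0.002,0.015,0,0,0],[0.009,-0.002,0.015,0,0,0]]]'

```text
time: 13.45
tcp_pos: [0.5871, -0.2089, 0.0533]
orientation: [-1.938, -2.472, 0.0]
wrist_force: [-0.4, -0.4, -0.9]
opening: 0.0398
finger_force: 15.0
```

carry_out --plan '[[[0,0,0.005,0,0,0],[0,0,0.01,0,0,0],[0,0,0.01,0,0,0]]]'

```text
time: 13.75
tcp_pos: [0.5871, -0.2089, 0.0513]
orientation: [-1.938, -2.472, 0.0]
wrist_force: [-0.4, 0.7, -0.2]
opening: 0.039
finger_force: 15.0
```

carry_out --plan '[[[0,0,0.005,0,0,0],[0,0,0.01,0,0,0],[0,0,0.01,0,0,0]]]'

```text
time: 14.05
tcp_pos: [0.5871, -0.2089, 0.0494]
orientation: [-1.938, -2.472, 0.0]
wrist_force: [-0.4, -0.1, -0.8]
opening: 0.0396
finger_force: 15.0
```

carry_out --plan '[[[0,0,0.005,0,0,0],[0,0,0.005,0,0,0]]]'

```text
time: 14.25
tcp_pos: [0.5871, -0.2089, 0.0484]
orientation: [-1.938, -2.472, 0.0]
wrist_force: [-0.0, -0.4, -0.1]
opening: 0.0396
finger_force: 15.0
```

carry_out --plan '[[[0,0,0.004,0,0,0],[0,0,0.004,0,0,0]]]'

```text
time: 14.45
tcp_pos: [0.5873, -0.209, 0.0479]
orientation: [1.938, 2.472, 0.0]
wrist_force: [-0.7, -0.2, 0.6]
opening: 0.0396
finger_force: 15.0
```

carry_out --plan '[[[0,0,0.003,0,0,0],[0,0,0.003,0,0,0]]]'

```text
time: 14.65
tcp_pos: [0.5873, -0.209, 0.0479]
orientation: [1.938, 2.472, -0.0]
wrist_force: [-1.2, 0.6, 5.7]
opening: 0.0397
finger_force: 15.0
```

Contact at the seated height (5.7 N). I open and rise.

carry_out --plan '[[[0,0,0,0,0,0],[0,0,0,0,0,0],[0,0,0,0,0,0],[0,0,0,0,0,0],[0,0,0,0,0,0]]]' --claw 60

```text
time: 15.15
tcp_pos: [0.5872, -0.2089, 0.0469]
orientation: [-1.938, -2.472, 0.0]
wrist_force: [-0.7, -0.0, -0.4]
opening: 0.0591
finger_force: 0.0
```

carry_out --plan '[[[0,0,-0.05,0,0,0],[0,0,-0.15,0,0,0],[-0.1,0,-0.3,0,0,0],[-0.22,0,-0.4,0,0,0],[-0.3,0,-0.4,0,0,0]]]'

```text
time: 15.65
tcp_pos: [0.6044, -0.2701, 0.1316]
orientation: [1.933, 2.465, 0.001]
wrist_force: [0.5, -0.7, 0.3]
opening: 0.06
finger_force: 0.0
```

carry_out --plan '[[[0,0,0,0,0,0],[0,0,0,0,0,0],[0,0,0,0,0,0]]]' --claw 0

```text
time: 15.95
tcp_pos: [0.6001, -0.2655, 0.1254]
orientation: [-1.935, -2.469, 0.0]
wrist_force: [-0.5, -0.5, 0.2]
opening: 0.0433
finger_force: 0.0
```

```bash
python3 - <<'E'
from meas import *
c=read_camera("wrist"); s=sense(); print(s["tcp_pos"],s["opening"])
z=.052
for yy in (15,5,-5,-15,-25): print(yy,[(e[0][0].round(2),e[1].round(1)) for e in (edge(c,(-26,yy),(-15,yy),z,2),edge(c,(15,yy),(26,yy),z,2))])
for xx in (-6,0,6): print(xx,[(e[0][1].round(2),e[1].round(1)) for e in (edge(c,(xx,28),(xx,38),z),edge(c,(xx,-36),(xx,-26),z))])
u,v=proj(c,[*W(0,24),z]).astype(int); gg=cv2.resize(c["frame"][v-8:v+9,u-8:u+9,2],None,fx=4,fy=4,interpolation=cv2.INTER_CUBIC); p=cv2.minMaxLoc(cv2.GaussianBlur(gg,(9,9),0))[2]; p=(np.array(p)+.5)/4-.5+[u-8,v-8]
d=ray(c,*p); print("dot",p,L(onz(c,*p,z)))
for n in ("scene","side"):
    e=read_camera(n); u,v=proj(e,[*W(0,24),z]).astype(int); print(n,u,v); print(e["frame"][v-5:v+6,u-6:u+7,2])
# keys wanted: go pose with tool y at 13.8deg, above small
for nm,b in (("bar",69),("small",23),("big",-23),("square",-69)): print(nm,W(-74,b).round(4))
E
```

```text
[ 0.60031797 -0.26551901  0.12558208] 0.03963528389456894
15 [(np.float64(-20.99), np.float32(3.0)), (np.float64(20.25), np.float32(-4.1))]
5 [(np.float64(-21.11), np.float32(6.9)), (np.float64(19.74), np.float32(-8.7))]
-5 [(np.float64(-21.22), np.float32(6.3)), (np.float64(20.01), np.float32(-7.8))]
-15 [(np.float64(-20.71), np.float32(5.4)), (np.float64(20.27), np.float32(-7.3))]
-25 [(np.float64(-20.31), np.float32(4.6)), (np.float64(19.75), np.float32(-6.8))]
-6 [(np.float64(34.56), np.float32(-1.9)), (np.float64(-34.36), np.float32(-5.3))]
0 [(np.float64(33.99), np.float32(-1.8)), (np.float64(-34.35), np.float32(-4.5))]
6 [(np.float64(34.09), np.float32(-1.9)), (np.float64(-34.36), np.float32(-5.1))]
dot [276.125 112.375] [-1.34811961 25.83538869]
scene 191 214
[[223 223 207 131 124 128 123 124 115 125 209 239 234]
 [229 234 220 137 130 134 139 137 130 156 237 238 235]
 [228 220 163 130 131 133 134 135 138 181 238 235 237]
 [232 224 140 131 137 136 138 132 152 216 237 233 236]
 [233 220 139 134 139 138 127 100 148 236 236 235 234]
 [219 162 128 133 134 126  81  77 163 240 236 2
[... 295 characters left out ...]
9
[[ 91  91  91  92  92  93  92  93  93  96 101 107 111]
 [ 92  92  93  92  92  94  96 101 108 117 127 136 140]
 [ 92  94  96  99 103 108 111 119 133 144 150 156 156]
 [101 109 116 123 129 128 120 122 139 155 160 162 161]
 [128 139 146 149 148 136 113 106 126 150 160 163 162]
 [151 157 160 161 158 142 115 104 122 146 158 161 161]
 [161 162 163 163 162 152 136 131 140 151 158 159 158]
 [161 161 161 162 163 160 155 153 155 157 159 158 154]
 [161 159 158 160 163 163 162 161 158 158 158 157 149]
 [161 158 157 159 161 162 163 162 160 158 158 159 155]
 [161 159 157 157 159 161 163 165 164 164 170 184 188]]
bar [ 0.5002 -0.1615]
small [ 0.5112 -0.2062]
big [ 0.5221 -0.2509]
square [ 0.5331 -0.2955]
```

```bash
python3 - <<'E'
from meas import *
P={"scene":(191.5,214.1),"side":(316.7,288.6),"wrist":(276.1,112.4)}
r={}
for n in P: c=read_camera(n); r[n]=ray(c,*P[n])
for a,b in (("scene","side"),("scene","wrist"),("side","wrist")): p,e=tri(r[a],r[b]); print(a,b,p.round(4),L(p).round(2),(e*1000).round(2))
s=sense(); print(s["tcp_pos"],s["opening"])
print(goal([.5112,-.2062,.10],np.radians(14)))
E
```

```text
scene side [ 0.5829 -0.1876  0.0545] [ 0.14 24.  ] 0.05
scene wrist [ 0.5826 -0.1875  0.0543] [-0.2  24.16] 0.48
side wrist [ 0.5827 -0.1874  0.0543] [-0.04 24.24] 0.58
[ 0.60141146 -0.26661034  0.12676581] 0.019909248998787533
(array([ 0.4011, -0.3656,  0.1343]), array([-0.001, -0.001, -0.005]))
```

```bash
python3 - <<'E'
from meas import *
a=read_camera("scene");b=read_camera("side")
for nm,p,q in (("bar",(217,195.4),(267,282.4)),("small",(198.3,194.8),(276.6,302.2)),("big",(179.7,194.6),(286.9,323.6)),("sq",(161,194),(298.1,347))): print(nm,[np.round(t,4) for t in tri(ray(a,*p),ray(b,*q))])
# key_big/others drift check & tag tail/nose wood visible in side: corners
s=sense(); print(s["tcp_pos"],s["opening"],goal([.5112,-.2062,.10],np.radians(14)))
E
```

```text
bar [array([ 0.5003, -0.1613,  0.0519]), np.float64(0.0009)]
small [array([ 0.5113, -0.2061,  0.0523]), np.float64(0.0016)]
big [array([ 0.5225, -0.2505,  0.0522]), np.float64(0.0012)]
sq [array([ 0.5335, -0.2954,  0.0529]), np.float64(0.001)]
[ 0.60155689 -0.26693163  0.12704546] 0.011936393313323163 (array([ 0.4028, -0.3661,  0.1354]), array([-0.   , -0.   , -0.006]))
```

The keys triangulate right, but the dot reads about 2 mm high. I'll check, and seat it if needed, by touching the blank's nose part and then its tail part with closed fingers and comparing contact heights.

```bash
python3 - <<'E'
from meas import *
print(goal([*W(0,18),.100],np.radians(14)),goal([*W(0,18),.057],np.radians(14)))
E
```

```text
(array([0.3776, 0.0037, 0.1353]), array([-0.   , -0.   , -0.006])) (array([0.3776, 0.0037, 0.3503]), array([-0.   , -0.   , -0.006]))
```

carry_out --plan '[[[0.15,0.003,0,0,0,0],[0.3,0.003,0.05,0,0,0],[0.377,0.003,0.2,0,0,0],[0.377,0.003,0.34,0,0,0],[0.377,0.003,0.35,0,0,0]]]'

```text
time: 16.85
tcp_pos: [0.5816, -0.1919, 0.0541]
orientation: [-1.933, -2.468, 0.002]
wrist_force: [-0.3, -0.2, 0.9]
opening: 0.0009
finger_force: 0.0
```

carry_out --plan '[[[0,0,0.005,0,0,0],[0,0,0.01,0,0,0],[0,0,0.01,0,0,0]]]'

```text
time: 17.15
tcp_pos: [0.5852, -0.1948, 0.0565]
orientation: [1.937, 2.47, 0.001]
wrist_force: [0.6, -0.5, 0.2]
opening: 0.0004
finger_force: 0.0
```

carry_out --plan '[[[0,0,0.005,0,0,0],[0,0,0.005,0,0,0]]]'

```text
time: 17.35
tcp_pos: [0.5844, -0.1943, 0.0548]
orientation: [1.938, 2.471, 0.0]
wrist_force: [0.7, 0.7, 0.3]
opening: 0.0001
finger_force: 0.0
```

carry_out --plan '[[[0,0,0.005,0,0,0],[0,0,0.005,0,0,0],[0,0,0.005,0,0,0]]]'

```text
time: 17.65
tcp_pos: [0.5841, -0.1938, 0.0531]
orientation: [-1.938, -2.472, 0.0]
wrist_force: [-0.5, 1.4, -0.1]
opening: 0.0003
finger_force: 0.0
```

carry_out --plan '[[[0,0,0.004,0,0,0],[0,0,0.004,0,0,0],[0,0,0.004,0,0,0]]]'

```text
time: 17.95
tcp_pos: [0.5842, -0.1939, 0.0525]
orientation: [1.938, 2.472, 0.0]
wrist_force: [0.6, -0.8, 2.2]
opening: 0.0006
finger_force: 0.8
```

Nose contact at z = 0.0525, so the nose is home. Same touch at the tail.

carry_out --plan '[[[0,0,-0.05,0,0,0],[-0.09,0,-0.05,0,0,0],[-0.18,0,-0.05,0,0,0],[-0.18,0,-0.02,0,0,0],[-0.18,0,-0.01,0,0,0]]]'

```text
time: 18.45
tcp_pos: [0.5925, -0.2301, 0.0535]
orientation: [-1.94, -2.471, 0.0]
wrist_force: [-0.0, 0.4, -0.4]
opening: 0.0002
finger_force: 0.0
```

carry_out --plan '[[[0,0,0.003,0,0,0],[0,0,0.008,0,0,0],[0,0,0.01,0,0,0],[0,0,0.01,0,0,0],[0,0,0.01,0,0,0]]]'

```text
time: 18.95
tcp_pos: [0.5926, -0.2286, 0.0525]
orientation: [-1.938, -2.473, 0.0]
wrist_force: [-0.6, -0.8, 2.6]
opening: 0.0006
finger_force: 0.9
```

carry_out --plan '[[[0,0,-0.1,0,0,0],[0,0,-0.25,0,0,0],[0,0,-0.35,0,0,0],[0,0,-0.35,0,0,0]]]'

```text
time: 19.35
tcp_pos: [0.5951, -0.2298, 0.1255]
orientation: [1.933, 2.467, 0.002]
wrist_force: [1.0, 0.2, -0.1]
opening: 0.0007
finger_force: 0.0
```

```bash
python3 - <<'E'
from meas import *
print(sense()["tcp_pos"],goal([*W(-74,23),.07],np.radians(14)))
E
```

```text
[ 0.59514111 -0.22980979  0.12552991] (array([ 0.2164, -0.3811,  0.2744]), array([ 0.011,  0.01 , -0.006]))
```

Tail contact is at the same height, so the blank is fully home. On to the keys, above the small round one first.

carry_out --plan '[[[0.06,-0.12,0,0,0,0],[0.14,-0.25,0,0,0,0],[0.21,-0.37,0.05,0,0,0],[0.21,-0.37,0.22,0,0,0],[0.21,-0.37,0.26,0,0,0]]]'

```text
time: 19.85
tcp_pos: [0.508, -0.2039, 0.0673]
orientation: [-1.934, -2.467, 0.001]
wrist_force: [-1.0, -0.1, -0.0]
opening: 0.0008
finger_force: 0.0
```

carry_out --plan '[[[0,0,0,0,0,0],[0,0,0,0,0,0],[0,0,0,0,0,0]]]'

```text
time: 20.15
tcp_pos: [0.5121, -0.2063, 0.0711]
orientation: [1.936, 2.471, 0.0]
wrist_force: [-0.4, -0.2, 0.3]
opening: 0.0006
finger_force: 0.0
```

```bash
python3 - <<'E'
from meas import *
s=sense(); print(s["tcp_pos"],L(s["tcp_pos"]),goal([*W(-74,23),.0500],np.radians(14)))
E
```

```text
[ 0.51206787 -0.20632682  0.07111359] [-73.14109379  22.65525313] (array([ 0.0019, -0.0045,  0.1056]), array([ 0.003,  0.003, -0.006]))
```

carry_out --plan '[[[0.002,-0.003,0.04,0,0,0],[0.002,-0.003,0.07,0,0,0],[0.002,-0.003,0.09,0,0,0],[0.002,-0.003,0.1,0,0,0],[0.002,-0.003,0.104,0,0,0]]]'

```text
time: 20.65
tcp_pos: [0.5103, -0.2055, 0.0503]
orientation: [1.938, 2.472, 0.0]
wrist_force: [-1.9, 0.9, 12.0]
opening: 0.0004
finger_force: 6.1
```

carry_out --plan '[[[0,0,0,0,0,0],[0,0,0,0,0,0]]]'

```text
time: 20.85
tcp_pos: [0.5104, -0.2055, 0.0504]
orientation: [1.938, 2.472, 0.0]
wrist_force: [-0.8, 0.1, 7.1]
opening: 0.0005
finger_force: 3.6
```

The small key is bottomed (7 N). I release it and go over to the square key, staying well above the big one.

carry_out --plan '[[[0,0,-0.08,0,0,0],[0,0,-0.2,0,0,0],[0,0,-0.2,0,0,0],[-0.1,0,-0.2,0,0,0],[-0.25,0,-0.2,0,0,0]]]'

```text
time: 21.35
tcp_pos: [0.5211, -0.2523, 0.0888]
orientation: [-1.933, -2.472, -0.0]
wrist_force: [1.1, -0.4, -0.3]
opening: 0.0004
finger_force: 0.0
```

carry_out --plan '[[[-0.15,0,0,0,0,0],[-0.21,0,0,0,0,0],[-0.21,0,0.08,0,0,0],[-0.21,0,0.1,0,0,0],[-0.21,0,0.1,0,0,0]]]'

```text
time: 21.85
tcp_pos: [0.5308, -0.2932, 0.0681]
orientation: [-1.935, -2.469, -0.0]
wrist_force: [0.5, 0.4, -0.0]
opening: 0.0005
finger_force: 0.0
```

carry_out --plan '[[[0,0,0,0,0,0],[0,0,0,0,0,0],[0,0,0,0,0,0]]]'

```text
time: 22.15
tcp_pos: [0.5324, -0.2946, 0.0701]
orientation: [1.937, 2.472, 0.0]
wrist_force: [-0.4, 0.2, 0.1]
opening: 0.0006
finger_force: 0.0
```

```bash
python3 - <<'E'
from meas import *
s=sense(); print(s["tcp_pos"],L(s["tcp_pos"]),goal([*W(-74,-69),.0500],np.radians(14)))
E
```

```text
[ 0.5324181  -0.29463108  0.07010464] [-74.41986114 -67.95530705] (array([-0.0052,  0.002 ,  0.1005]), array([ 0.001,  0.001, -0.005]))
```

carry_out --plan '[[[-0.005,0.002,0.04,0,0,0],[-0.005,0.002,0.065,0,0,0],[-0.005,0.002,0.085,0,0,0],[-0.005,0.002,0.097,0,0,0],[-0.005,0.002,0.101,0,0,0]]]'

```text
time: 22.65
tcp_pos: [0.5328, -0.2957, 0.0503]
orientation: [-1.938, -2.472, 0.0]
wrist_force: [-2.6, 1.9, 12.0]
opening: 0.0006
finger_force: 6.3
```

carry_out --plan '[[[0,0,0,0,0,0],[0,0,0,0,0,0]]]'

```text
time: 22.85
tcp_pos: [0.5327, -0.2957, 0.0504]
orientation: [1.938, 2.472, -0.0]
wrist_force: [-1.8, 1.3, 8.2]
opening: 0.0001
finger_force: 4.0
```

The square key is bottomed (8 N). Now the bar key, 138 mm along, again passing high.

carry_out --plan '[[[0,0,-0.08,0,0,0],[0,0,-0.2,0,0,0],[0,0,-0.2,0,0,0],[0.15,0,-0.2,0,0,0],[0.35,0,-0.2,0,0,0]]]'

```text
time: 23.35
tcp_pos: [0.5165, -0.2289, 0.0888]
orientation: [1.94, 2.468, 0.0]
wrist_force: [0.0, -0.1, -0.5]
opening: 0.0005
finger_force: 0.0
```

carry_out --plan '[[[0.2,0,0,0,0,0],[0.34,0,0,0,0,0],[0.34,0,0.02,0,0,0],[0.34,0,0.1,0,0,0],[0.34,0,0.1,0,0,0]]]'

```text
time: 23.85
tcp_pos: [0.499, -0.1615, 0.0675]
orientation: [-1.936, -2.47, 0.001]
wrist_force: [-0.6, -0.3, -0.2]
opening: 0.001
finger_force: 0.0
```

carry_out --plan '[[[0,0,0,0,0,0],[0,0,0,0,0,0],[0,0,0,0,0,0]]]'

```text
time: 24.15
tcp_pos: [0.5002, -0.1623, 0.0697]
orientation: [1.938, 2.471, 0.0]
wrist_force: [-0.8, 0.1, -0.4]
opening: 0.0003
finger_force: 0.0
```

```bash
python3 - <<'E'
from meas import *
s=sense(); print(s["tcp_pos"],L(s["tcp_pos"]),goal([*W(-74,69),.0500],np.radians(14)))
E
```

```text
[ 0.50017543 -0.16230146  0.06965742] [-74.19979153  68.24664995] (array([0.0038, 0.0009, 0.0983]), array([ 0.001,  0.001, -0.007]))
```

carry_out --plan '[[[0.003,0,0.04,0,0,0],[0.003,0,0.065,0,0,0],[0.003,0,0.085,0,0,0],[0.003,0,0.096,0,0,0],[0.003,0,0.1,0,0,0]]]'

```text
time: 24.65
tcp_pos: [0.4996, -0.1611, 0.0502]
orientation: [-1.938, -2.473, 0.0]
wrist_force: [-2.8, 0.0, 15.5]
opening: 0.0007
finger_force: 7.7
```

carry_out --plan '[[[0,0,0,0,0,0],[0,0,0,0,0,0]]]'

```text
time: 24.85
tcp_pos: [0.4996, -0.1611, 0.0503]
orientation: [1.938, 2.473, -0.0]
wrist_force: [-2.6, -0.0, 10.3]
opening: 0.0004
finger_force: 5.0
```

carry_out --plan '[[[0,0,-0.08,0,0,0],[0,0,-0.25,0,0,0],[0,0,-0.4,0,0,0],[0,0,-0.5,0,0,0],[0,0,-0.5,0,0,0]]]'

```text
time: 25.35
tcp_pos: [0.5014, -0.162, 0.1518]
orientation: [1.934, 2.468, 0.001]
wrist_force: [0.9, -0.9, -0.1]
opening: 0.0007
finger_force: 0.0
```

carry_out --plan '[[[0,0,0,0,0,0],[0,0,0,0,0,0],[0,0,0,0,0,0]]]'

```text
time: 25.65
tcp_pos: [0.4988, -0.1606, 0.1479]
orientation: [-1.936, -2.47, 0.001]
wrist_force: [0.3, 0.6, -0.8]
opening: 0.0005
finger_force: 0.0
```

```bash
python3 -c "
from station import finish_job
print(finish_job())"
```

```text
the job is handed in; nothing more can be done
None
```

The job is handed in with no verdict shown: the tag blank is seated in the nest (nose and tail touched at equal height), the small, square and bar keys were each bottomed and let go in that order, and I never pressed the big key or touched the other blanks, pot, tape dispenser or clip.

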